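# Lay the sharpening stone against its stop

### The arm

A 7-joint arm with a two-finger parallel gripper is mounted at the origin on the work surface. World frame = base frame: x ahead of the robot, y to its left, z up, the work surface at z = 0. Lengths are in m, angles in rad, forces in N, time in s.
With the tool pointing down it reaches from about 0.425 to 0.875 m from the base axis. Payload 4.7 kg.
Tool frame: the origin (TCP) lies between the finger pads; the fingertips stand 14 mm ahead of it and the grasp point (between the pads) lies 5 mm behind it; z points along the fingers, y is the line along which they close (so a half turn about z gives the same grasp; the last joint's range is limited). The gripper opens to 87 mm and grips with 3 to 60 N. Pads are 19 mm wide; open, the fingers measure 117 mm over their backs; the gripper's body (75 mm by 190 mm) begins 51 mm behind the grasp point.
Start: joints at [1.19, 0.321, -0.07, 1.45, 0.023, 1.371, -0.057], TCP at [0.25, -0.6, 0.237] pointing down, gripper open.
Joint ranges: [-2.86, 2.86], [-0.3, 2.09], [-1.38, 1.24], [0.06, 2.45], [-1.56, 4.7], [0.09, 2.05], [-2.69, 2.69]. Speed limits (rad/s): [2.57, 2.57, 3.14, 3.14, 3.14, 3.14, 3.14].

### API

Orientations are given as a rotation vector (axis times angle).
In Python, from bench import get_state, get_image, camera_params, close_job gives the robot as it stands. The module is installed in compiled form; this text tells all that it offers.
- The arm moves only by the tool arm_command, never from a script. Its argument "motion" is a list of rows, each a list of 5 numbers: the finger opening in mm, from 0 to 87, then the shift along the tool's x, y, z in mm, then the turn about the tool's z in degrees. In form: [[gripper, x, y, z, spin], ...]. A call has 1 to 5 rows; each row is the pose to reach, as a shift and turn from the pose commanded when the call began, along the tool's axes at that moment; what a row does not reach only later rows make up. A row lasts 1/12 s, in which the tool goes at most 41.7 mm and 7.16 degrees, less where a joint would pass 70% of its speed; a pose out of reach is approached as far as the arm can. A call with a gripper value outside its range is refused whole. The fingers move at their own pace and stop on an object; "newtons" is the grip in N (left out, the last holds). Time passes only in rows, so rows that repeat a pose let the fingers close. It gives the time, the measured TCP pose, the force, the opening and the grip force at its end, in the units of the state.
- get_state(): the state, without advancing time (a new reading comes with each control period).
- get_image(name): name is "side" or "top" or "wrist"; returns (picture, depth): 384x512x3 uint8, red, green, blue; 384x512 float32, m along the optical axis (not along the pixel's ray), 0 where there is no reading.
- camera_params(name): a dict with "intrinsics" (3x3 intrinsics, pixels), "extrinsics" (4x4, takes a point from camera to world coordinates). Camera axes: x right, y down, z forward; pixel columns grow to the right and rows downward; lengths in m; the calibration is good to about 2 mm. A picture is of the moment at which its call begins: read the wrist's pose just before it. camera_params takes no time and is no camera call; for the wrist camera it gives the pose at the moment of the call.
- close_job(): hands the job in; it is judged then, once.
The state is a dict: "time": time; "joint_positions": joint angles; "qd": joint speeds; "joint_torque": joint torques, N m; "position": TCP position; "tool_rot": TCP orientation; "ft_force": force on the tool from outside, world axes, zero at the start; "torque": the same for the moment, N m; "grip_width": opening from 0.0 (shut) to 1.0 (fully open); "grip_force": force on a finger pad.
Only numpy, scipy, OpenCV 4.12 (cv2) and the standard library are available. Lean on these libraries where they do the work, as an engineer would, in place of code of your own. Each camera call takes 0.05 s, during which the arm holds its last target. There are 200 camera calls.

### The job

Make the honing board ready for sharpening: with the fingertips, push the long sharpening stone that stands on its narrow edge on the wooden board, so that it tips over towards the board's raised stop and comes to lie flat on its broad side. Then push the lying stone along the board until its long edge is flush against the stop along its whole length, and take the hand away. Do not pick up or lift the stone, and leave everything else where it is, including the shorter stone standing on the bench.

Things in the scene. Friction and masses are not known exactly. Their poses are not given: they have to be found in the camera images.
- board: pale wooden board fixed to the bench, 240 (x) x 280 (y) x 20 mm thick, top at height 20 mm; origin: centre of its underside. On top along its +x edge runs the stop: a dark wooden bar 20 mm wide, 14 mm high above the board, all 280 mm long; its inner face, looking to the board's -x, is at board x = +100 mm. The board's +x points away from the robot, within 30 degrees
- stop_face (a point): middle of the foot of the stop's inner face, at the level of the board's top (board x 100, y 0, z 20 mm); its axes are the board's
- stone: long grey and tan stone, 200 mm long (y), 60 wide (z), 25 thick (x), 0.4 to 0.85 kg, free. At first it stands on a 200 x 25 mm edge on the board, top at height 80 mm, at board x -60 to -35 mm, parallel to the stop within 9 degrees. Origin: middle of the edge it first stands on. Its x points to the stop at first, straight down once tipped over to the stop
- stone_center (a point): centre of the long stone: 50 mm above the bench while it stands, 32.5 mm when it lies flat on the board; 30 mm from the stop's inner face when it lies flush against it. Pushed slowly near its top the standing stone tips rather than slides; lying, it slides under a push of 3 to 9 N
- short_stone: shorter sharpening stone, 130 x 25 x 50 mm, standing on a narrow edge on the bench to the left or right of the board; origin: centre of its underside, y along its length. A bystander
- oil_bottle: amber honing-oil bottle, 48 mm diameter, 110 mm tall, upright on the bench on the other side of the board; origin: centre of its underside. A bystander
- knife: kitchen knife, about 300 mm long, lying flat beyond the stop of the board; origin on the bench under its middle, y towards the blade's tip. A bystander
- scissors: pair of scissors, about 200 mm long, lying flat on the bench to the robot's right; origin near the pivot, on the bench. A bystander
- handle_blank: dark wooden handle blank, 120 x 30 x 22 mm, lying on the bench to the left; origin: centre of its underside. A bystander
- tin_cup: aluminium cup, 76 mm across, 80 mm tall, upright on the bench to the left; origin: centre of its underside. A bystander
Mind the look-alikes: they are no part of the job. What is shaped like the stone but blue or turquoise is not meant.

How it is judged:
By the outcome, as a careful person would: the job done as asked, in the order asked, and still so for the second after the job is handed in, with the robot touching nothing.
It also fails if it takes over 40 s, if anything falls off the work surface, if the arm or the gripper's body presses on something with over 40 N, if the wrist force passes 120 N, or if a joint passes its speed limit or range.

## Working session

There is one attempt and no reset: what is moved stays moved. The work goes in short steps, Python scripts to look and compute and a tool call to move; the robot and the scene stay as the last step left them, time stands still between calls to the robot, and variables do not carry over. Pictures are saved under pics/ and viewed, at most 10 in all, crops included, and the job is handed in when it is done.

Besides the shell and the picture viewer there is one more tool, called after "Emit:" as name(argument=value, ...) on one line, values as JSON. arm_command: Moves the arm, as the interface text tells. Its arguments: {"type":"object","properties":{"motion":{"type":"array"},"newtons":{"type":"number"}},"required":["motion"]}

```bash
mkdir -p pics; cat > h.py <<'E'
import numpy as np, cv2
from bench import *
def pts(name):
    im,d=get_image(name); p=camera_params(name); K=np.array(p["intrinsics"]);T=np.array(p["extrinsics"])
    v,u=np.mgrid[0:384,0:512]
    c=np.stack([(u-K[0,2])/K[0,0]*d,(v-K[1,2])/K[1,1]*d,d],-1)
    w=c@T[:3,:3].T+T[:3,3]; w[d==0]=np.nan
    return im,w
E
python3 - <<'E'
from h import *
a=[]
for n in("top","side"):
    im,w=pts(n); np.save(n+'.npy',w); cv2.imwrite(f'pics/{n}0.png',im[:,:,::-1])
s=get_state();print(s["position"],s["tool_rot"],s["time"],s["ft_force"])
E
```

```text
[ 0.24977066 -0.59957131  0.23556243] [-3.07890063e+00 -6.15769663e-01  6.59013240e-04] 0.1 [ 0.41289703 -0.27213963 -0.66515002]
```

View pics/top0.png

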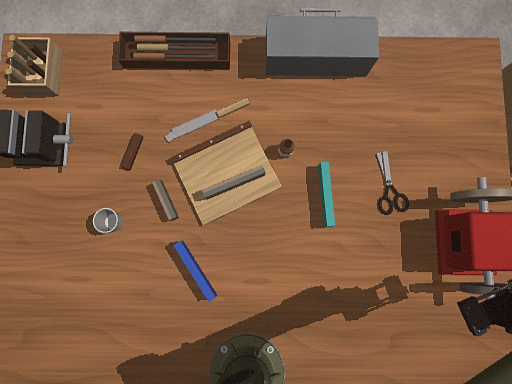

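View pics/side0.png

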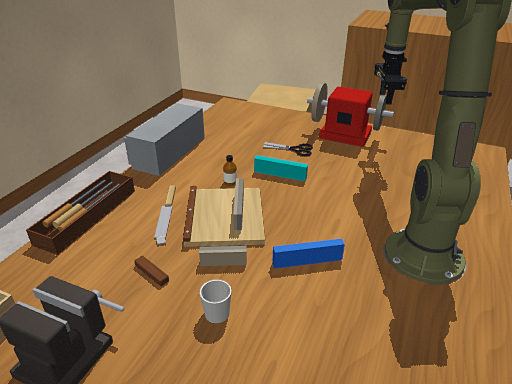

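The top view shows the board at about (227,172), with the dark stop along its upper-left edge from (172,160) to (250,125). The candidates are:
- long grey stone on the board, (195,193)–(265,171)
- short grey stone on the bench, (164,200)
- blue stone, (195,270)
- turquoise stone, (326,195)

Only the long grey one stands on the board. I'll confirm it in a crop and measure it.

```bash
python3 - <<'E'
from h import *
w=np.load('top.npy'); im=cv2.imread('pics/top0.png')
cv2.imwrite('pics/crop.png',cv2.resize(im[110:240,140:310],None,fx=4,fy=4,interpolation=2))
def rect(lo,hi,box,nm):
    u0,u1,v0,v1=box; q=w[v0:v1,u0:u1].reshape(-1,3); q=q[(q[:,2]>lo)&(q[:,2]<hi)]
    r=cv2.minAreaRect((q[:,:2]*1000).astype(np.float32)); print(nm,len(q),r,np.median(q[:,2])); print(cv2.boxPoints(r).round(1).tolist())
rect(.07,.09,(185,275,160,210),'stone')
rect(.028,.04,(165,260,115,170),'stop')
rect(.012,.026,(170,285,115,228),'board')
rect(.04,.06,(148,180,175,225),'short')
rect(.05,.13,(270,300,130,165),'bottle')
rect(.004,.03,(160,252,95,145),'knife')
E
```

```text
stone 565 ((576.123291015625, 45.21174621582031), (26.326650619506836, 200.412109375), 23.52349281311035) 0.08064525699972847
[[524.0999755859375, 131.8000030517578], [604.0, -51.900001525878906], [628.2000122070312, -41.400001525878906], [548.2000122070312, 142.3000030517578]]
stop 547 ((663.1788940429688, 97.13634490966797), (130.4096221923828, 278.8102111816406), 26.947572708129883) 0.03435009482603357
[[541.9000244140625, 191.89999389648438], [668.2000122070312, -56.70000076293945], [784.5, 2.4000000953674316], [658.0999755859375, 251.0]]
board 5208 ((628.7340698242188, 68.59626770019531), (357.2943115234375, 368.0030212402344), 2.7752273082733154) 0.020712608696538348
[[441.3999938964844, 243.6999969482422], [459.20001220703125, -123.80000305175781], [816.0999755859375, -106.5], [798.2999877929688, 261.0]]
short 353 ((521.3414306640625, 261.994384765625), (131.48800659179688, 25.605152130126953), 26.079452514648438) 0.05055612451186464
[[456.70001220703125, 244.60000610351562], [467.8999938964844, 221.60000610351562], [586.0, 279.3999938964844], [574.7999877929688, 302.3999938964844]]
bottle 201 ((687.6219482421875, -117.63261413574219), (46.59199905395508, 43.095829010009766), 76.80305480957031) 0.07983808673779347
[[661.2999877929688, -135.39999389648438], [703.2999877929688, -145.1999969482422], [713.9000244140625, -99.9000015258789], [672.0, -90.0]]
knife 1540 ((789.9979248046875, 144.67147827148438), (173.9086151123047, 302.37799072265625), 0.5448600649833679) 0.010377976763366048
[[701.5999755859375, 295.0], [704.5, -7.300000190734863], [878.4000244140625, -5.699999809265137], [875.5, 296.70001220703125]]
```

View pics/crop.png

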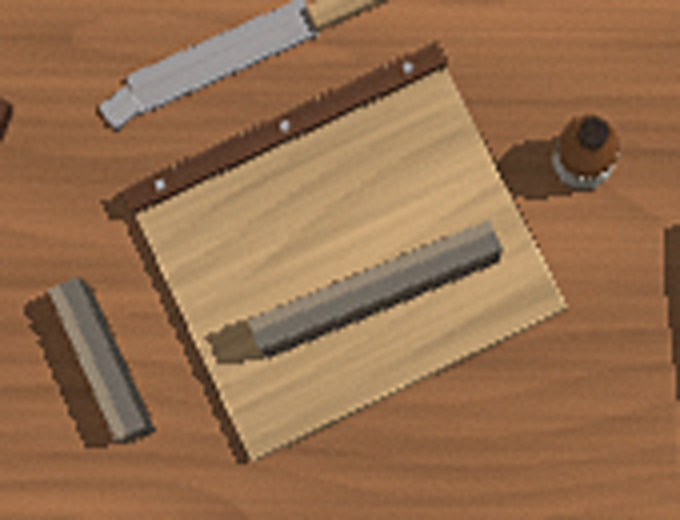

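The crop confirms it: the grey stone with the tan end, standing on the board, is the one meant. I'll fit the stop line and check the path for obstacles.

```bash
cat >> h.py <<'E'
from scipy.spatial.transform import Rotation as R
def plan(x,y,z,yaw):
    s=get_state(); r=R.from_rotvec(s["tool_rot"]); M=r.as_matrix()
    cy=np.degrees(np.arctan2(M[1,0],M[0,0]))
    print("t",round(s["time"],2),"pos",(s["position"]*1000).round(1) if hasattr(s["position"],'round') else s["position"],"yaw",round(cy,2),
     "shift",(M.T@(np.array([x,y,z])-np.array(s["position"])*1000)).round(1),"spin",round(cy-yaw,2),"F",np.round(s["ft_force"],1))
E
python3 - <<'E'
from h import *
w=np.load('top.npy')
q=w[115:170,165:260].reshape(-1,3)*1000
n=np.array([np.cos(np.radians(26.5)),np.sin(np.radians(26.5))])
q=q[(q[:,2]>30)&(q[:,2]<38)]; d=q[:,:2]@n; print(np.histogram(d,12))
q=q[abs(d-np.median(d))<16]
r=cv2.minAreaRect(q[:,:2].astype(np.float32)); print(r, cv2.boxPoints(r).round(1).tolist())
a=w.reshape(-1,3)*1000; p0=np.array([250,-600]);p1=np.array([530,25]);L=np.linalg.norm(p1-p0);e=(p1-p0)/L
t=(a[:,:2]-p0)@e; s=(a[:,:2]-p0)@[-e[1],e[0]]
for k in range(0,700,70):
    m=(t>k)&(t<k+70)&(abs(s)<130); print(k,np.nanmax(a[m,2]).round() if m.any() else None,end='; ')
plan(530,25,200,23.5)
E
```

```text
(array([37, 50, 42, 35, 40, 43, 38, 47, 41, 36, 41, 19]), array([679.99810339, 681.88101385, 683.76392431, 685.64683478,
       687.52974524, 689.4126557 , 691.29556617, 693.17847663,
       695.06138709, 696.94429755, 698.82720802, 700.71011848,
       702.59302894]))
((711.5534057617188, 121.73127746582031), (21.9139404296875, 278.811767578125), 26.93115997314453) [[638.5999755859375, 241.10000610351562], [764.9000244140625, -7.5], [784.5, 2.4000000953674316], [658.2000122070312, 251.0]]
0 407.0; 70 616.0; 140 654.0; 210 10.0; 280 10.0; 350 67.0; 420 67.0; 490 11.0; 560 29.0; 630 88.0; t 0.1 pos [ 249.8 -599.6  235.6] yaw 22.62 shift [ 498.9 -468.7   36.4] spin -0.88 F [ 0.4 -0.3 -0.7]
```

Emit:
arm_command(motion=[[87,0,0,-40,0],[87,0,0,-80,0],[87,0,0,-120,0],[87,28,-27,-120,0],[87,57,-54,-120,-0.9]])

```text
time: 0.52
position: [0.2809, -0.5305, 0.3593]
tool_rot: [3.072, 0.631, 0.002]
ft_force: [1.5, 0.7, -1.4]
grip_width: 1.001
grip_force: 0.0
```

Emit:
arm_command(motion=[[87,28,-27,0,0],[87,57,-54,0,0],[87,86,-81,0,0],[87,115,-108,0,0],[87,144,-135,0,0]])

```text
time: 0.93
position: [0.3603, -0.3449, 0.3562]
tool_rot: [-3.076, -0.64, 0.001]
ft_force: [1.4, -0.9, 0.5]
grip_width: 1.001
grip_force: 0.0
```

Emit:
arm_command(motion=[[87,28,-27,0,0],[87,57,-54,0,0],[87,86,-81,0,0],[87,115,-108,0,0],[87,144,-135,0,0]])

```text
time: 1.35
position: [0.4383, -0.1638, 0.3563]
tool_rot: [3.075, 0.64, -0.001]
ft_force: [-0.5, -0.3, -0.9]
grip_width: 1.001
grip_force: 0.0
```

```bash
python3 -c "
from h import *
plan(530,25,200,23.5)"
```

```text
t 1.35 pos [ 438.3 -163.8  356.3] yaw 23.51 shift [ 159.5 -136.6  156.2] spin 0.01 F [-0.5 -0.3 -0.9]
```

Emit:
arm_command(motion=[[87,28,-25,0,0],[87,56,-50,0,0],[87,84,-74,20,0],[87,112,-98,40,0],[87,137,-122,65,0]])

```text
time: 1.77
position: [0.5157, 0.0017, 0.2926]
tool_rot: [3.075, 0.641, 0.004]
ft_force: [2.1, -1.3, -0.2]
grip_width: 0.999
grip_force: 0.0
```

Emit:
arm_command(motion=[[87,17,-15,20,0],[87,17,-15,55,0],[87,17,-15,90,0],[87,17,-15,90,0],[87,17,-15,90,0]])

```text
time: 2.18
position: [0.5228, 0.0199, 0.2012]
tool_rot: [-3.074, -0.64, 0.007]
ft_force: [1.4, 0.1, 0.9]
grip_width: 1.0
grip_force: 0.0
```

```bash
python3 -c "
from h import *
plan(530,25,82,23.5)
im,w=pts('wrist');np.save('w.npy',w);cv2.imwrite('pics/w1.png',im[:,:,::-1])
q=w.reshape(-1,3)*1000;q=q[(q[:,2]>74)&(q[:,2]<86)&(abs(q[:,0]-576)<80)]
print(len(q),cv2.minAreaRect(q[:,:2].astype(np.float32)))
"
```

```text
t 2.18 pos [522.8  19.9 201.2] yaw 23.52 shift [  9.1  -1.6 119.2] spin 0.02 F [1.4 0.1 0.9]
7302 ((576.7850952148438, 46.214599609375), (24.93988800048828, 200.59527587890625), 23.545129776000977)
```

View pics/w1.png

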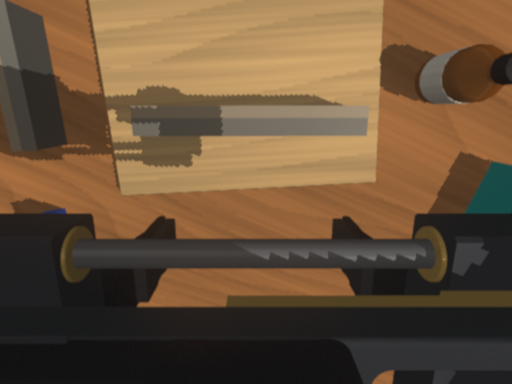

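The wrist view shows the stone standing at about (132–367, 105–135), centred between the open fingers behind it. I'll go down and push slowly.

Emit:
arm_command(motion=[[87,0,-1,35,0],[87,0,-1,70,0],[87,0,-1,100,0],[87,0,-1,118,0],[87,0,-1,118,0]])

```text
time: 2.65
position: [0.5228, 0.0201, 0.0832]
tool_rot: [-3.075, -0.638, 0.005]
ft_force: [-1.0, 0.6, 1.4]
grip_width: 1.003
grip_force: 0.0
```

Emit:
arm_command(motion=[[87,10,0,0,0],[87,20,0,0,0],[87,26,0,0,0],[87,30,0,0,0],[87,33,0,0,0]])

```text
time: 3.07
position: [0.5555, 0.0347, 0.0858]
tool_rot: [3.075, 0.641, 0.003]
ft_force: [-1.5, -0.9, 0.3]
grip_width: 0.998
grip_force: 0.7
```

Emit:
arm_command(motion=[[87,2,0,0,0],[87,4,0,0,0],[87,6,0,0,0],[87,8,0,0,0],[87,10,0,0,0]])

```text
time: 3.48
position: [0.5633, 0.0381, 0.0845]
tool_rot: [3.076, 0.64, -0.0]
ft_force: [-0.7, -0.3, 0.3]
grip_width: 1.001
grip_force: 0.5
```

Emit:
arm_command(motion=[[87,2,0,0,0],[87,4,0,0,0],[87,6,0,0,0],[87,8,0,0,0],[87,10,0,0,0]])

```text
time: 3.9
position: [0.5727, 0.0423, 0.0844]
tool_rot: [-3.076, -0.64, -0.001]
ft_force: [0.9, -0.9, -0.1]
grip_width: 0.999
grip_force: 0.0
```

```bash
python3 -c "
from h import *
plan(576.8,46.2,82,23.5)
im,w=pts('wrist');np.save('w.npy',w);cv2.imwrite('pics/w2.png',im[:,:,::-1])
"
```

```text
t 3.9 pos [572.7  42.3  84.4] yaw 23.52 shift [ 5.3 -1.9  2.5] spin 0.02 F [ 0.9 -0.9 -0.1]
```

View pics/w2.png

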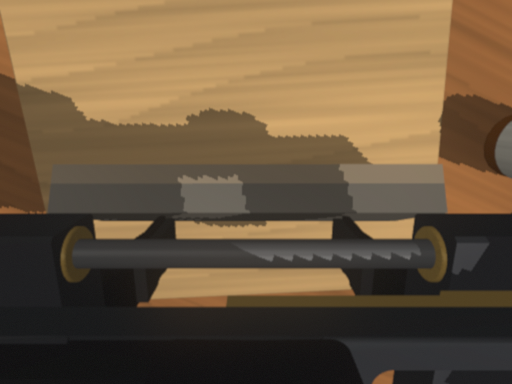

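The wrist view shows the stone leaning away from the fingers, with its near face visible at rows 185–215. I'll keep pushing.

Emit:
arm_command(motion=[[87,2,0,0,0],[87,4,0,0,0],[87,6,0,0,0],[87,8,0,0,0],[87,10,0,0,0]])

```text
time: 4.37
position: [0.5817, 0.0462, 0.0844]
tool_rot: [3.076, 0.64, -0.0]
ft_force: [-0.7, -0.4, -1.0]
grip_width: 0.998
grip_force: 0.0
```

Emit:
arm_command(motion=[[87,2,0,0,0],[87,4,0,0,0],[87,4,0,0,0],[87,4,0,0,0],[87,4,0,0,0]])

```text
time: 4.78
position: [0.5851, 0.0477, 0.0844]
tool_rot: [3.076, 0.64, -0.0]
ft_force: [-0.4, 0.4, 0.7]
grip_width: 1.005
grip_force: 0.0
```

```bash
python3 -c "
from h import *
plan(576.8,46.2,82,23.5)
im,w=pts('wrist');np.save('w.npy',w);cv2.imwrite('pics/w3.png',im[:,:,::-1])
n=np.array([np.cos(np.radians(23.5)),np.sin(np.radians(23.5))])
for u in(120,256,400):
  for v in range(100,220,10): 
    p=w[v,u]*1000; print((p[:2]@n).round(),p[2].round(),end=' | ')
  print()
"
```

```text
t 4.78 pos [585.1  47.7  84.4] yaw 23.52 shift [-8.2 -1.9  2.4] spin 0.02 F [-0.4  0.4  0.7]
629.0 21.0 | 622.0 21.0 | 617.0 46.0 | 611.0 46.0 | 605.0 46.0 | 599.0 46.0 | 593.0 46.0 | 587.0 47.0 | 580.0 46.0 | 574.0 46.0 | 568.0 46.0 | 561.0 47.0 | 
629.0 23.0 | 622.0 21.0 | 617.0 46.0 | 611.0 44.0 | 605.0 46.0 | 599.0 47.0 | 593.0 47.0 | 587.0 45.0 | 581.0 47.0 | 574.0 47.0 | 568.0 46.0 | 561.0 47.0 | 
629.0 21.0 | 623.0 21.0 | 617.0 45.0 | 611.0 47.0 | 605.0 45.0 | 599.0 46.0 | 593.0 47.0 | 587.0 46.0 | 581.0 47.0 | 574.0 47.0 | 568.0 46.0 | 561.0 47.0 |
```

View pics/w3.png

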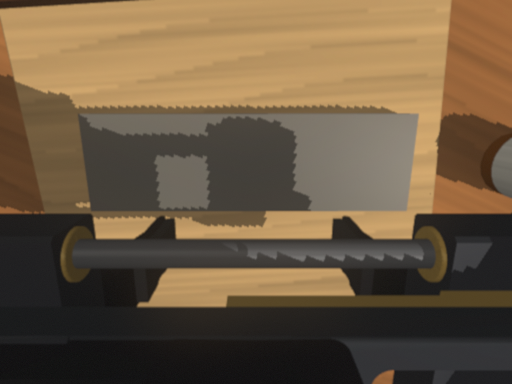

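The stone now lies flat: its top is at 46 mm, its front edge at row 113 and its near edge at row 210. I'll back off, align with the stop and go down behind it.

Emit:
arm_command(motion=[[87,-15,0,0,0],[87,-30,0,0,-3.4],[87,-30,0,25,-3.4],[87,-30,0,43,-3.4],[87,-30,0,43,-3.4]])

```text
time: 5.25
position: [0.5547, 0.0349, 0.0383]
tool_rot: [-3.054, -0.73, 0.009]
ft_force: [-0.4, -0.7, -0.1]
grip_width: 1.002
grip_force: 0.0
```

```bash
python3 -c "
from h import *
im,w=pts('top')
q=w[110:240,140:310].reshape(-1,3)*1000
n=np.array([np.cos(np.radians(26.9)),np.sin(np.radians(26.9))])
q=q[(q[:,2]>41)&(q[:,2]<50)]; d=q[:,:2]@n;t=q[:,:2]@[-n[1],n[0]]; q=q[(abs(t+220)<115)&(d>525)]
r=cv2.minAreaRect(q[:,:2].astype(np.float32));print(r,np.dot(r[0],n))
p=n*610-220*np.array([-n[1],n[0]])
plan(p[0],p[1],42,26.9)
"
```

```text
((659.01171875, 86.32376098632812), (127.88300323486328, 202.33306884765625), 28.50604820251465) 626.7608884706854
t 5.3 pos [555.9  35.5  40. ] yaw 26.92 shift [98.1  0.1 -2.3] spin 0.02 F [ 0.3 -0.2 -0.5]
```

Emit:
arm_command(motion=[[87,8,0,-2,0],[87,15,0,-2,0],[87,20,0,-2,0],[87,24,0,-2,0],[87,28,0,-2,0]])

```text
time: 5.72
position: [0.5831, 0.0482, 0.044]
tool_rot: [3.055, 0.731, -0.001]
ft_force: [-2.9, -1.8, 2.0]
grip_width: 0.999
grip_force: 1.4
```

Emit:
arm_command(motion=[[87,3,0,0,0],[87,6,0,0,0],[87,9,0,0,0],[87,12,0,0,0],[87,15,0,0,0]])

```text
time: 6.13
position: [0.596, 0.0554, 0.0434]
tool_rot: [-3.055, -0.731, 0.001]
ft_force: [-3.4, -0.9, 1.9]
grip_width: 1.002
grip_force: 1.7
```

Emit:
arm_command(motion=[[87,4,0,0,0],[87,8,0,0,0],[87,12,0,0,0],[87,16,0,0,0],[87,20,0,0,0]])

```text
time: 6.55
position: [0.6143, 0.0646, 0.0434]
tool_rot: [-3.055, -0.731, -0.0]
ft_force: [-2.6, -1.5, 1.2]
grip_width: 1.002
grip_force: 1.4
```

Emit:
arm_command(motion=[[87,4,0,0,0],[87,8,0,0,0],[87,12,0,0,0],[87,15,0,0,0],[87,18,0,0,0]])

```text
time: 6.97
position: [0.6302, 0.0727, 0.0434]
tool_rot: [-3.055, -0.731, 0.0]
ft_force: [-1.8, -0.3, 0.1]
grip_width: 0.999
grip_force: 1.3
```

```bash
python3 -c "
from h import *
n=np.array([np.cos(np.radians(26.9)),np.sin(np.radians(26.9))])
p=n*610-220*np.array([-n[1],n[0]])
plan(p[0],p[1],42,26.9)
im,w=pts('wrist');cv2.imwrite('pics/w4.png',im[:,:,::-1])
for u in(120,256,380):
  for v in range(60,220,8): 
    p=w[v,u]*1000; print((p[:2]@n).round(),p[2].round(),end=' | ')
  print()
"
```

```text
t 6.97 pos [630.2  72.7  43.4] yaw 26.93 shift [15.1 -0.3  1.4] spin 0.03 F [-1.8 -0.3  0.1]
685.0 35.0 | 681.0 36.0 | 679.0 20.0 | 675.0 22.0 | 671.0 21.0 | 667.0 23.0 | 663.0 46.0 | 660.0 47.0 | 656.0 48.0 | 652.0 47.0 | 649.0 46.0 | 645.0 46.0 | 641.0 47.0 | 637.0 46.0 | 633.0 47.0 | 629.0 46.0 | 625.0 46.0 | 622.0 47.0 | 617.0 46.0 | 613.0 46.0 | 
685.0 34.0 | 682.0 34.0 | 679.0 21.0 | 676.0 21.0 | 672.0 21.0 | 667.0 21.0 | 663.0 48.0 | 660.0 46.0 | 656.0 47.0 | 652.0 44.0 | 649.0 46.0 | 645.0 46.0 | 641.0 47.0 | 637.0 46.0 | 634.0 47.0 | 629.0 46.0 | 626.0 47.0 | 621.0 45.0 | 617.0 46.0 | 613.0 46.0 | 
685.0 34.0 | 682.0 34.0 | 679.0 25.0 | 676.0 21.0 | 672.0 22.0 | 668.0 21.0 | 663.0 47.0 | 660.0 46.0 | 656.0 47.0 | 653.0 48.0 | 649.0 47.0 | 645.0 46.0 | 641.0 46.0 | 637.0 46.0 | 634.0 46.0 | 630.0 46.0 | 625.0 46.0 | 622.0 46.0 | 617.0 46.0 | 613.0 46.0 |
```

View pics/w4.png

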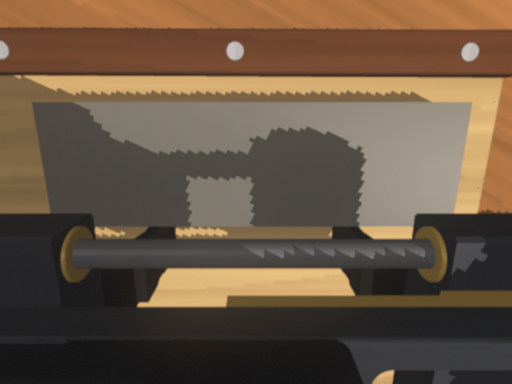

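The stone (front edge at row 102) is parallel to the stop (foot at row 75), with a gap of about 15 mm. I'll close it slowly and watch the force.

Emit:
arm_command(motion=[[87,3,0,0,0],[87,6,0,0,0],[87,8,0,0,0],[87,10,0,0,0],[87,12,0,0,0]])

```text
time: 7.43
position: [0.6407, 0.0779, 0.0435]
tool_rot: [3.055, 0.731, -0.0]
ft_force: [-2.2, -0.9, 0.6]
grip_width: 0.999
grip_force: 1.3
```

Emit:
arm_command(motion=[[87,1,0,0,0],[87,2,0,0,0],[87,3,0,0,0],[87,3,0,0,0]])

```text
time: 7.77
position: [0.6419, 0.0786, 0.0435]
tool_rot: [3.055, 0.73, -0.006]
ft_force: [-7.7, -2.6, 3.9]
grip_width: 1.0
grip_force: 3.5
```

Emit:
arm_command(motion=[[87,1,0,0,0],[87,2,0,0,0],[87,3,0,0,0],[87,3,0,0,0]])

```text
time: 8.1
position: [0.6421, 0.0789, 0.0434]
tool_rot: [3.054, 0.728, -0.015]
ft_force: [-14.1, -4.4, 10.8]
grip_width: 0.999
grip_force: 7.2
```

```bash
python3 -c "
from h import *
plan(642,78.6,42,26.9)
n=np.array([np.cos(np.radians(26.9)),np.sin(np.radians(26.9))])
im,w=pts('wrist');cv2.imwrite('pics/w5.png',im[:,:,::-1])
for u in(60,150,256,350,440):
  for v in range(48,90,3): 
    p=w[v,u]*1000; print((p[:2]@n).round(),p[2].round(),end=' | ')
  print()
"
```

```text
t 8.1 pos [642.1  78.9  43.4] yaw 26.82 shift [-0.2  0.2  1.4] spin -0.08 F [-14.1  -4.4  10.8]
709.0 2.0 | 707.0 1.0 | 705.0 2.0 | 704.0 2.0 | 698.0 34.0 | 697.0 34.0 | 695.0 35.0 | 694.0 35.0 | 692.0 35.0 | 691.0 34.0 | 690.0 34.0 | 688.0 35.0 | 687.0 36.0 | 686.0 34.0 | 
709.0 1.0 | 707.0 1.0 | 706.0 0.0 | 704.0 1.0 | 698.0 34.0 | 696.0 36.0 | 695.0 34.0 | 694.0 35.0 | 692.0 36.0 | 691.0 34.0 | 690.0 35.0 | 688.0 34.0 | 687.0 35.0 | 686.0 35.0 | 
709.0 -0.0 | 707.0 1.0 | 705.0 2.0 | 704.0 2.0 | 698.0 34.0 | 696.0 35.0 | 695.0 35.0 | 694.0 35.0 | 692.0 35.0 | 691.0 34.0 | 690.0 35.0 | 688.0 35.0 | 687.0 35.0 | 686.0 33.0 | 
709.0 1.0 | 707.0 3.0 | 706.0 1.0 | 704.0 0.0 | 698.0 35.0 | 697.0 34.0 | 695.0 35.0 | 694.0 35.0 | 692.0 34.0 | 691.0 34.0 | 690.0 35.0 | 688.0 34.0 | 687.0 35.0 | 686.0 34.0 | 
709.0 2.0 | 707.0 1.0 | 706.0 1.0 | 704.0 1.0 | 698.0 35.0 | 696.0 35.0 | 695.0 35.0 | 694.0 34.0 | 692.0 36.0 | 691.0 35.0 | 690.0 36.0 | 688.0 35.0 | 687.0 35.0 | 686.0 36.0 |
```

View pics/w5.png

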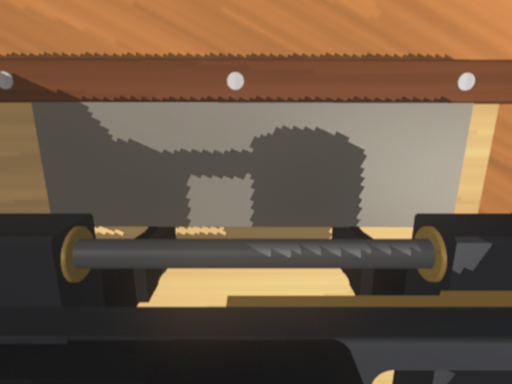

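The stone's edge meets the stop along its whole length (row 102), and the force has risen because the stone is blocked. I'll back off and lift away.

Emit:
arm_command(motion=[[87,-4,0,0,0],[87,-10,0,0,0],[87,-25,0,0,0],[87,-40,0,0,0],[87,-40,0,-30,0]])

```text
time: 8.57
position: [0.6045, 0.0602, 0.068]
tool_rot: [-3.055, -0.73, 0.017]
ft_force: [-0.6, -0.3, -1.1]
grip_width: 1.002
grip_force: 0.0
```

Emit:
arm_command(motion=[[87,0,0,-35,0],[87,0,0,-70,0],[87,0,0,-105,0],[87,0,0,-105,0],[87,0,0,-105,0]])

```text
time: 8.98
position: [0.6126, 0.0632, 0.1817]
tool_rot: [3.054, 0.731, 0.012]
ft_force: [-0.6, -0.1, -0.2]
grip_width: 1.0
grip_force: 0.0
```

```bash
python3 -c "
from h import *
plan(642,78.6,42,26.9)
n=np.array([np.cos(np.radians(26.9)),np.sin(np.radians(26.9))])
im,w=pts('wrist');cv2.imwrite('pics/w6.png',im[:,:,::-1])
q=w.reshape(-1,3)*1000;d=q[:,:2]@n;q=q[(q[:,2]>42)&(q[:,2]<50)&(d>600)&(d<700)&(abs(q[:,:2]@[-n[1],n[0]]+220)<115)]
r=cv2.minAreaRect(q[:,:2].astype(np.float32));print(r,np.dot(r[0],n))
"
```

```text
t 8.98 pos [612.6  63.2 181.7] yaw 26.93 shift [ 32.2  -0.8 139.9] spin 0.03 F [-0.6 -0.1 -0.2]
((676.036376953125, 97.11669158935547), (59.87077713012695, 200.4314422607422), 26.96690559387207) 646.8265330186083
```

View pics/w6.png

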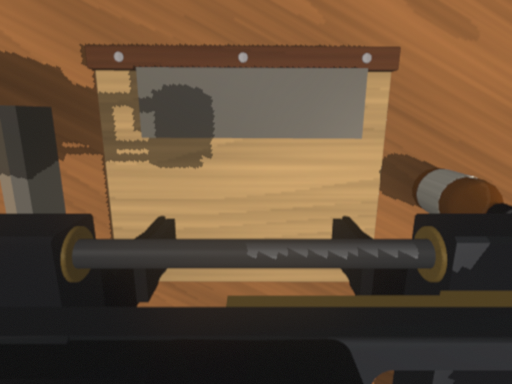

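```bash
python3 -c "
from bench import *
print(close_job())"
```

```text
the job is handed in; nothing more can be done
None
```

The long stone was tipped over towards the stop, lies flat with its long edge flush against the stop along its whole length, and the hand is clear; I didn't touch any of the other things, and handed the job in at about 9 s.

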